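# Shut off the ring-handled valve in the bench air valve box

### The job

Slide the flat cover of the grey air valve box all the way back to its stop so that both valve handles are uncovered, then push the handle that ends in a ring round towards the left side of the box until it stops, which shuts that valve. Leave the plain straight handle open just as it stands. Only push with the fingers: do not lift the cover, and do not disturb the jar, the spool or the tape roll near the box.

Things in the scene. Friction and masses are not known exactly. Their poses are not given: they have to be found in the camera images.
- valve_box: Fixed grey open-topped box, 190 (x) x 200 (y) x 62 mm high, walls 5 mm. Origin: centre of its underside, on the bench; its x points to its back (away from the robot, yaw within 0.2 rad), y to its left, z up. Front half (x -90 to -8 mm): open bay with the two valves, floor at z 18 mm, clear between side ledges at y +-91 mm. Rear half: flat deck, top z 54 mm, up to the rear wall (inner face x +90 mm).
- cover: Loose flat aluminium plate, 86 (x) x 186 (y) x 4 mm, 0.2 to 0.42 kg, lying on the box at z 54 mm between the side walls (2 mm play). Origin: centre of its underside; axes as the box's. It slides along the box's x with light friction. At the start it hides the bay, its centre at box x -46 to -34 mm; fully back against the rear wall its centre is at box x +47 mm.
- cover_lip (a point): Middle of the top of the cover's pushing lip: a ridge across the middle of the cover (cover x = 0, y = 0), 8 mm thick in x, 110 mm long in y. Its top is 18.5 mm above the cover's underside, 14.5 mm above the plate round it.
- ring_valve: Fixed brass valve whose steel handle ends in a ring: the one to shut. Origin: bay floor under the handle's vertical pivot; axes as the box's. The two valves stand at box x -26 mm, y +34 and -40 mm, in either order. Handle: bar 10 mm wide, then a ring of 26 mm outer diameter centred 34 mm from the pivot; its metal lies 38 to 49 mm above the bench, everything below it under 36 mm.
- ring_handle (a joint): Angle of the ring-ended handle, rad: 0 = open, pointing to the front of the box (its -x); growing clockwise seen from above; 1.571 = shut against its stop, pointing to the left side of the box (its +y). Starts at 0 to 0.35. Stays where it is left; turning it takes about 0.12 N m (4 N at the ring).
- ring_end (a point): Centre of the ring of the ring handle, at its upper face (49 mm above the bench).
- plain_valve: The other fixed brass valve, the same but with a plain straight bar handle; to be left open. Origin and axes as for the ring valve.
- plain_end (a point): Point on the top of the plain handle, 34 mm from its pivot; the bar is 10 mm wide and ends 47 mm from the pivot. It starts within 0.25 rad of pointing to the front of the box.
- kapton_roll: Roll of amber tape lying flat, 68 mm diameter, 12 mm high, behind the box. Origin: centre of its underside. Bystander.
- solder_spool: Small upright spool, 51 mm diameter, 34 mm high, behind the box. Origin: centre of its underside. Bystander.
- white_jar: White plastic screw-top jar, 34 mm diameter, 43 mm high, left of the box. Origin: centre of its underside. Bystander.

How it is judged (in metres and radians):
On the way, in this order (a step that is already met when the one before it is completed fails the run):
1. the cover is slid back to its stop (within 10 mm), uncovering both handles (x of cover in the frame of valve_box above 0.037 m), for 0.2 s.
2. the ring handle is pushed shut (within 0.1 rad of its stop) (value of joint ring_handle above 1.47 rad), for 0.2 s.
At the end, for the whole second after the job is handed in: The cover lies flat on the box within 10 mm of its rear stop, the ring handle is at rest within 0.1 rad of shut, the plain handle's end is within 10 mm of where it was, and the tape roll, spool and jar are within 30 mm of where they stood (x of cover in the frame of valve_box above 0.037 m and value of joint ring_handle above 1.47 rad and z of cover in the frame of valve_box below 0.058 m and angle between cover's own z axis and vertical below 0.06 rad and linear speed of cover below 0.01 m/s and velocity of joint ring_handle below 0.05 rad/s and distance of plain_end from where it was at the start of the episode below 0.01 m and distance of each of kapton_roll, solder_spool, white_jar from where it was at the start of the episode below 0.03 m); the robot touches nothing.
It fails at once if the cover is lifted more than 10 mm, or tipped up by more than 0.2 rad (z of cover in the frame of valve_box above 0.064 m or angle between cover's own z axis and vertical above 0.2 rad).
It fails at once if the plain handle is moved by more than 10 mm (distance of plain_end from where it was at the start of the episode above 0.01 m).
It fails at once if the amber tape roll is moved by more than 30 mm or tipped over (distance of kapton_roll from where it was at the start of the episode above 0.03 m or angle between kapton_roll's own z axis and vertical above 0.4 rad).
It fails at once if the solder spool is moved by more than 30 mm or tipped over (distance of solder_spool from where it was at the start of the episode above 0.03 m or angle between solder_spool's own z axis and vertical above 0.4 rad).
It fails at once if the white jar is moved by more than 30 mm or tipped over (distance of white_jar from where it was at the start of the episode above 0.03 m or angle between white_jar's own z axis and vertical above 0.4 rad).
It also fails if it takes over 45 s, if anything falls off the work surface, if the arm or the gripper's body presses on something with over 40 N, if the wrist force passes 120 N, or if a joint passes its speed limit or range.

### The arm

A 7-joint arm with a two-finger parallel gripper is mounted at the origin on a cart in front of the work surface, level with it; the furniture and walls round the work are solid. World frame = base frame: x ahead of the robot, y to its left, z up, the work surface at z = 0. Lengths are in m, angles in degrees, forces in N, time in s.
With the tool pointing down it reaches from about 0.35 to 0.775 m from the base axis. Payload 3.1 kg.
Tool frame: the origin (TCP) lies on the centre line of the jaws, within the pads' length; the fingertips stand 17 mm ahead of it and the grasp point (between the pads) lies 2 mm behind it (robot.tip_reach is the distance from the TCP to the fingertips, in m); z points along the fingers, y is the line along which they close (so a half turn about z gives the same grasp; the last joint's range is limited). The gripper opens to 85 mm and grips with 20 to 120 N. Pads are 22 mm wide; open, the fingers measure 114 mm over their backs; the gripper's body (76 mm by 85 mm) begins 54 mm behind the grasp point. The pads swing forward as they close: fully open they stand 13 mm farther back than shut.
Start: joints at [66.824, 17.813, 0.802, 86.603, -0.252, 75.585, -1.558], TCP at [0.195, -0.514, 0.248] pointing down, gripper open.
Joint ranges: [-154.91, 154.91], [-16.99, 109.72], [-72.82, 74.43], [7.12, 147.25], [-82.49, 262.49], [11.32, 116.49], [-174.64, 174.64]. Speed limits (degrees/s): [159.86, 159.86, 180, 180, 180, 180, 180].

### API

Orientations are given as [roll, pitch, yaw] about the fixed x, y, z axes, in that order (R = Rz(yaw) Ry(pitch) Rx(roll)).
In Python, from station import robot, fingers, vision, workorder, recognise gives the robot as it stands. Calls block until the motion is done:
- robot.move_to(position, orientation): joint-space move of the TCP to a pose.
- robot.line_to(position, orientation=None, velocity=0.15, f_stop=None): straight line of the TCP; orientation=None keeps the orientation; velocity is the mean speed in m/s. With f_stop (N) it stops when the force on the tool has changed by that much, and returns True; else False.
- robot.move_j(angles): joint-space move.
- fingers.gripper_to(opening, force=None): opening from 0.0 (shut) to 1.0 (fully open); force is the grip in N (None keeps the last); returns when the fingers have stopped.
- robot.pause(seconds).
- robot.inverse_kinematics(position, orientation): joint angles nearest the present ones, or None.
- vision.grab_frame(name): name is "scene" or "top" or "wrist"; returns the picture (420x560x3 uint8, red, green, blue); there is no depth.
- vision.calibration(name): a dict with "mtx" (3x3 intrinsics, pixels), "extrinsics" (4x4, takes a point from world to camera coordinates); the wrist camera has in their place "T_tool_cam" (4x4, takes a point from camera to tool coordinates, whose origin is the TCP and whose axes are the flange's). Camera axes: x right, y up, looking along -z (the intrinsics and any distortion apply to the point x, -y, -z); pixel columns grow to the right and rows downward; lengths in m; the calibration is good to about 2 mm. A picture is of the moment at which its call begins: read the wrist's pose just before it. calibration takes no time and is no camera call.
A pose or a line that the arm cannot do raises robot.PlanningError and nothing moves.
- workorder.close_job(): hands the job in; it is judged then, once.
Trained networks look in the newest picture that a camera, given by its name, has taken for a name from the list of things; names that differ only in an ending like _2 or _b are one class to them, and where a whole thing is asked for, a point or a joint stands for the part that bears it (a point fixed in the world has none). Each returns a list of dicts, best first, with "p" (0 to 1); they miss things now and then, are a little off and sometimes report something else, mostly with a low value. They report only what shows in the picture. A call takes as long as a camera call.
- recognise(label, camera): "rect" ([centre column, centre row, width, height] in pixels, round what is visible of it).
Readings, each from a call of its own:
- robot.current_time_s(): time.
- robot.current_joint_positions(): joint angles.
- robot.current_dq(): joint speeds.
- robot.current_joint_torque(): joint torques, N m.
- robot.current_tool_pos(): TCP position.
- robot.current_eef_rot(): TCP orientation.
- robot.current_contact_force(): force on the tool from outside, world axes, zero at the start.
- robot.current_torque(): the same for the moment, N m.
- robot.current_finger_gap(): opening from 0.0 (shut) to 1.0 (fully open).
- robot.current_gripper_force(): force on a finger pad.
Only numpy, scipy, OpenCV 4.12 (cv2) and the standard library are available. Lean on these libraries where they do the work, as an engineer would, in place of code of your own. Each camera call takes 0.05 s, during which the arm holds its last target. There are 200 camera calls.

## Working session

There is one attempt and no reset: what is moved stays moved. The work goes in short steps, each a Python script; the robot and the scene stay as the last script left them, time stands still between calls to the robot, and variables do not carry over. Pictures are saved under pics/ and viewed, at most 10 in all, crops included, and the job is handed in when it is done.

```bash
mkdir -p pics; cat > h.py <<'E'
import numpy as np, cv2
from station import robot, fingers, vision, workorder, recognise
def ray(cam,uv):
    c=vision.calibration(cam); K=np.array(c['mtx'])
    d=c.get('dist',c.get('distortion'))
    p=cv2.undistortPoints(np.array([[uv]],float),K,None if d is None else np.array(d))[0,0]
    v=np.array([p[0],-p[1],-1.0])
    E=np.array(c['extrinsics']); R=E[:3,:3]
    return -R.T@E[:3,3], R.T@v
def at_z(cam,uv,z):
    o,d=ray(cam,uv); return o+d*(z-o[2])/d[2]
E
python3 - <<'E'
from h import *
for n in ['top','scene']:
    im=vision.grab_frame(n); cv2.imwrite(f'pics/{n}0.png',im[:,:,::-1])
    print(n,vision.calibration(n).keys())
    for l,z in [('valve_box',.06),('cover',.058),('cover_lip',.07),('kapton_roll',.012),('solder_spool',.034),('white_jar',.043)]:
        for r in recognise(l,n)[:2]:
            print(l,round(r['p'],2),np.round(r['rect']),np.round(at_z(n,r['rect'][:2],z),3))
E
```

```text
top dict_keys(['mtx', 'extrinsics'])
valve_box 0.84 [343. 239. 130. 129.] [ 0.477 -0.25   0.06 ]
cover 0.58 [347. 257. 114.  66.] [ 0.447 -0.255  0.058]
cover_lip 0.87 [345. 255. 113.  65.] [ 0.449 -0.252  0.07 ]
kapton_roll 0.87 [297. 119.  28.  37.] [ 0.719 -0.177  0.012]
kapton_roll 0.59 [347. 256. 112.  63.] [ 0.451 -0.263  0.012]
solder_spool 0.91 [358. 116.  28.  36.] [ 0.715 -0.292  0.034]
white_jar 0.9 [200. 269.  19.  17.] [0.431 0.006 0.043]
scene dict_keys(['mtx', 'extrinsics'])
valve_box 0.72 [275. 291. 140. 138.] [ 0.475 -0.278  0.06 ]
cover 0.95 [259. 291.  90.  99.] [ 0.449 -0.265  0.058]
cover_lip 0.59 [256. 291.  92. 100.] [ 0.443 -0.27   0.07 ]
kapton_roll 0.67 [358. 227.  29.  30.] [ 0.712 -0.186  0.012]
solder_spool 0.98 [390. 263.  33.  34.] [ 0.711 -0.301  0.034]
```

```bash
python3 -c "
import cv2
a=cv2.imread('pics/top0.png')[150:330,250:440]
cv2.imwrite('pics/top0c.png',cv2.resize(a,None,fx=3,fy=3,interpolation=2))"
```

```text
(no output)
```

View pics/top0c.png

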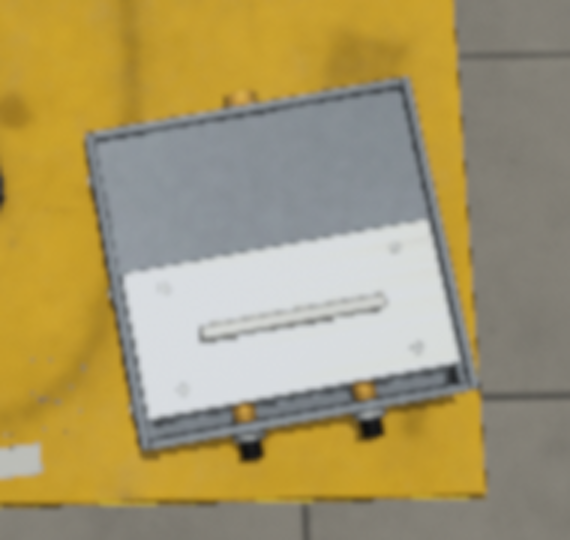

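The crop shows the box at the right edge of the bench, yawed slightly to the left. Its corners in crop pixels are about (88,135), (406,80), (475,385) and (145,450). The cover is over the bay, and the lip runs from (200,333) to (385,300).

```bash
cat >> h.py <<'E'
def crop(u,v): return (u/3+250-1/3,v/3+150-1/3)
C=[at_z('top',crop(*p),.062)[:2] for p in [(88,135),(406,80),(475,385),(145,450)]]
M=np.array([[.095,.1],[.095,-.1],[-.095,-.1],[-.095,.1]])
P=np.array(C); O=P.mean(0); H=M.T@(P-O)   # 2-D Kabsch
yaw=np.arctan2(H[0,1]-H[1,0],H[0,0]+H[1,1]); Rb=np.array([[np.cos(yaw),-np.sin(yaw)],[np.sin(yaw),np.cos(yaw)]])
def bw(x,y,z): return np.r_[O+Rb@[x,y],z]
def wb(p): return Rb.T@(np.array(p)[:2]-O)
ORI=[180,0,np.degrees(yaw)]
E
python3 - <<'E'
from h import *
print(O,yaw,np.round([wb(p)-m for p,m in zip(P,M)],4))
L=[at_z('top',crop(*p),.0725) for p in [(200,333),(385,300)]]
print([np.round(wb(p),4) for p in L], np.linalg.norm(L[0]-L[1]))
print(robot.tip_reach,robot.current_eef_rot(),robot.current_time_s())
print(robot.inverse_kinematics(bw(-.07,0,.15),ORI),robot.inverse_kinematics(bw(.04,0,.085),ORI))
E
```

```text
[ 0.48264234 -0.2490235 ] 0.16075794676973026 [[-0.0014 -0.0027]
 [-0.0024  0.0022]
 [ 0.0029  0.0025]
 [ 0.0009 -0.0019]]
[array([-0.0345,  0.0549]), array([-0.035 , -0.0544])] 0.1092757657638082
0.017 [1.79993087e+02 3.38919184e-03 2.07897788e+01] 0.7
[ 37.90336472  15.79218262  -9.3373884  104.14394551   2.91395067
  60.29479202 -53.32161237] [ 31.24826281  29.3127012  -11.13447114  94.5862807    6.49251518
  56.73278898 -62.85115786]
```

The fit is consistent: residuals are about 2 mm and the lip measures 109 mm. Next I'll push the cover.

```bash
python3 - <<'E'
from h import *
fingers.gripper_to(0.0)
x0=-.0348-.004-.011-.013
robot.move_to(bw(x0,0,.15),ORI)
print('down',robot.line_to(bw(x0,0,.0635+.017),velocity=.08,f_stop=5),robot.current_tool_pos())
print('push',robot.line_to(bw(.047,0,.0635+.017),velocity=.07,f_stop=15),wb(robot.current_tool_pos()),robot.current_contact_force())
cx,cy=wb(robot.current_tool_pos())
robot.line_to(bw(cx-.006,0,.0805))
robot.line_to(bw(cx-.006,0,.16))
robot.move_to(bw(-.07,.0,.26),ORI)
T=robot.current_tool_pos();print(T,robot.current_eef_rot(),robot.current_time_s())
cv2.imwrite('pics/w1.png',vision.grab_frame('wrist')[:,:,::-1])
im=vision.grab_frame('top')
for l in ['ring_valve','plain_valve','ring_end','plain_end','cover']:
  for cam in ['wrist','top']: print(l,cam,[(round(r['p'],2),np.round(r['rect'],1)) for r in recognise(l,cam)[:2]])
E
```

```text
down False [ 0.42117331 -0.25932593  0.08101075]
push True [ 0.03132471 -0.00011575] [0.40112237 0.88467937 0.02098016]
[ 0.4137292  -0.25947603  0.25865066] [-1.79906851e+02  2.69315802e-02  9.23523121e+00] 6.625
ring_valve wrist [(0.68, array([248.7, 170.2,  24. ,  68.3]))]
ring_valve top [(0.79, array([326.6, 267.9,  13.5,  43.7]))]
plain_valve wrist [(0.96, array([314.9, 171.9,  24.7,  69.4]))]
plain_valve top [(0.66, array([365. , 248.5,   4.8,   9.6]))]
ring_end wrist [(0.78, array([248.2, 169.4,  17.6,  45.9]))]
ring_end top [(0.52, array([325.3, 264.6,  11.2,  30.8]))]
plain_end wrist [(0.69, array([316.7, 170.3,  17. ,  48.6]))]
plain_end top [(0.47, array([357.9, 115. ,  29.5,  32.4]))]
cover wrist [(0.84, array([284.4,  74.7, 198.1,  95.3])), (0.33, array([249.1, 171.2,  18.9,  70.5]))]
cover top [(0.98, array([338.6, 212.2, 112.7,  66. ]))]
```

View pics/w1.png

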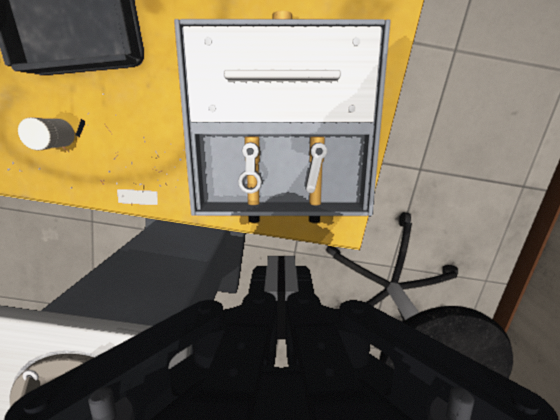

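The wrist picture shows the cover fully back. The ring handle is on the left, with its pivot at (250,151) and ring at (249,183), so it is at about 0 rad. The plain handle is on the right, from (319,151) to (311,190), leaning towards the ring. I'll check these positions, then push.

```bash
python3 - <<'E'
from h import *
from scipy.spatial.transform import Rotation as Ro
c=vision.calibration('wrist');K=np.array(c['mtx']);T=np.array(c['T_tool_cam'])
W=np.eye(4);W[:3,:3]=Ro.from_euler('xyz',robot.current_eef_rot(),degrees=True).as_matrix();W[:3,3]=robot.current_tool_pos();W=W@T
for n,u,v,z in [('ringpiv',250,151,.049),('ring',249,183,.049),('plainpiv',319,151,.049),('plaintip',311,190,.049),('FL',191,214,.062),('FR',371,214,.062)]:
    p=np.linalg.solve(K,[u,v,1]);d=W[:3,:3]@[p[0],-p[1],-1];o=W[:3,3]
    print(n,np.round(wb(o+d*(z-o[2])/d[2]),4))
E
```

```text
ringpiv [-0.0269  0.0317]
ring [-0.0618  0.0338]
plainpiv [-0.0269 -0.0425]
plaintip [-0.0697 -0.0351]
FL [-0.0937  0.0972]
FR [-0.0938 -0.1006]
```

```bash
python3 - <<'E'
from h import *
piv=np.array([-.0268,.032]);z=.041+.017
robot.move_to(bw(-.060,-.004,.12),ORI)
print('down',robot.line_to(bw(-.060,-.004,z),velocity=.06,f_stop=5),robot.current_tool_pos())
def pt(th,D,r=.031): return piv+r*np.array([-np.cos(th),np.sin(th)])-D*np.array([np.sin(th),np.cos(th)])
for th,D in [(t,.028) for t in np.arange(0,1.45,.2)]+[(1.571,.025),(1.571,.014)]:
    s=robot.line_to(bw(*pt(th,D),z),velocity=.05,f_stop=12)
    print(round(th,2),s,np.round(wb(robot.current_tool_pos()),4),np.round(robot.current_contact_force(),1))
    if s: break
print(robot.current_time_s())
cv2.imwrite('pics/t2.png',cv2.resize(vision.grab_frame('top')[150:330,250:440,::-1],None,fx=3,fy=3))
E
```

```text
down False [ 0.42446717 -0.26276084  0.05839857]
0.0 False [-0.0574  0.0047] [ 0.1 -0.3 -0. ]
0.2 False [-0.0631  0.0109] [-0.1 -0.   1. ]
0.4 False [-0.0658  0.0176] [ 2.  -3.2  1.6]
0.6 False [-0.067   0.0259] [ 1.7 -1.5  6. ]
0.8 False [-0.0667  0.0337] [ 4.1 -3.   6.2]
1.0 False [-0.0645  0.0411] [ 4.4 -4.6  3.8]
1.2 False [-0.0643  0.0505] [-0.9  0.2 -0.5]
1.4 False [-0.0613  0.0595] [-2.3  0.2 -1.5]
1.57 False [-0.0525  0.0645] [-3.3  0.9 -1.2]
1.57 True [-0.0497  0.0655] [-0.2  0.  -0. ]
12.1333
```

View pics/t2.png

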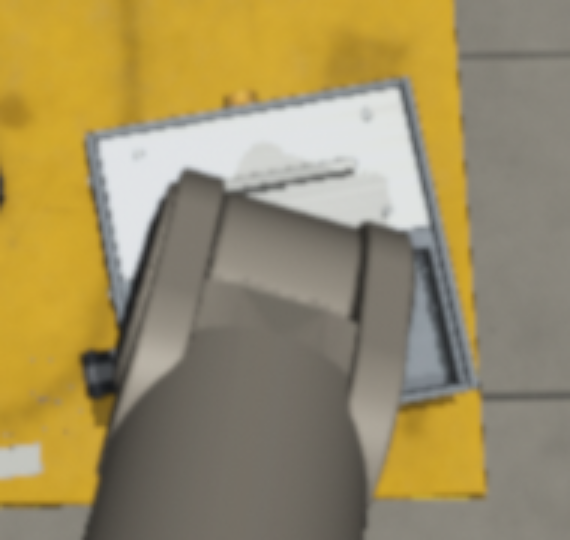

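The arm hides the valve in the top view. The force stop came where the finger should meet the shut handle. I'll back off and look from the wrist.

```bash
python3 - <<'E'
from h import *
robot.line_to(bw(-.056,.0645,.058),velocity=.05)
robot.line_to(bw(-.056,.0645,.13),velocity=.1)
robot.move_to(bw(-.07,0,.26),ORI)
im=vision.grab_frame('wrist')[0:240,170:400,::-1]
cv2.imwrite('pics/w3.png',cv2.resize(im,None,fx=2.5,fy=2.5,interpolation=2)); print(robot.current_time_s())
E
```

```text
13.9833
```

View pics/w3.png

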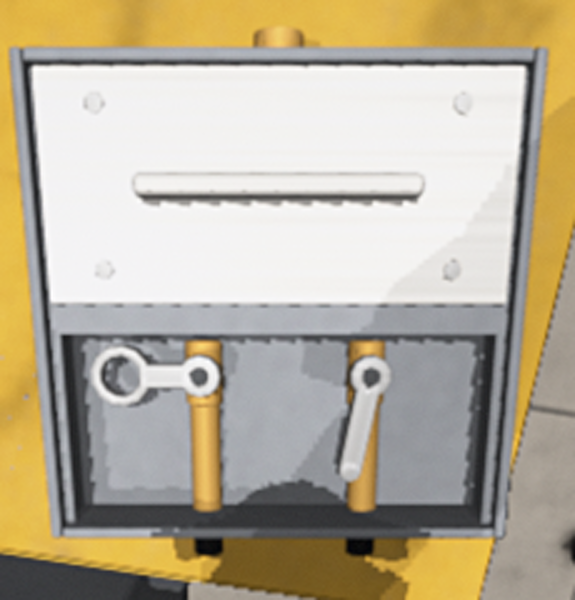

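The picture shows the ring at (124,375), level with its pivot at (201,376), so the valve is shut. The plain handle hasn't moved, and the cover is flat against the rear wall.

```bash
python3 -c "
from h import *
print(workorder.close_job())"
```

```text
the job is handed in; nothing more can be done
None
```

The job is handed in after about 14 s on the robot's clock: the last picture showed the cover fully back, the ring valve shut and the plain handle unmoved, and the arm stayed well clear of the jar, spool and tape roll.

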